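Close a switch box and present it to the inspection camera

ROBOT

A 6-joint arm with a two-finger parallel gripper is mounted at the origin on the work surface. World frame = base frame: x ahead of the robot, y to its left, z up, the work surface at z = 0. Lengths are in m, angles in rad, forces in N, time in s.
With the tool pointing down it reaches from about 0.35 to 0.875 m from the base axis. Payload 15.5 kg.
Tool frame: the origin (TCP) lies on the centre line of the jaws, within the pads' length; the fingertips stand robot.tip_reach ahead of it and the grasp point (between the pads) lies 2 mm behind it (robot.tip_reach is the distance from the TCP to the fingertips, in m); z points along the fingers, y is the line along which they close (so a half turn about z gives the same grasp; the last joint's range is limited). The gripper opens to 85 mm and grips with 20 to 120 N. Pads are 22 mm wide; open, the fingers measure 114 mm over their backs; the gripper's body (76 mm by 85 mm) begins 54 mm behind the grasp point. The pads swing forward as they close: fully open they stand 13 mm farther back than shut.
Start: joints at [-1.22, 0.494, 1.345, -0, 1.302, -0.096], TCP at [0.269, -0.564, 0.248] pointing down, gripper open.
Joint ranges: [-2.91, 2.91], [-0.82, 2.16], [0.22, 2.67], [-1.22, 4.37], [0.12, 2.79], [-3.08, 3.08]. Speed limits (rad/s): [1.89, 1.89, 2.57, 3.01, 3.01, 3.01].

INTERFACE

Orientations are given as a rotation vector (axis times angle).
In Python, from station import robot gives the robot as it stands.
- The arm moves only by the tool play_rows, never from a script. Its argument "increments" is a list of rows, each a list of 3 entries, a list of its own where there are three numbers: the shift along the tool's x, y, z in mm, then the turn, a rotation vector about the tool's x, y, z in rad, then the finger opening in mm, from 0 to 85.4. A call has 1 to 12 rows; each row shifts and turns the commanded pose from where the row before left it, along the tool's axes as they then stand; what a row does not reach is not made up. A row lasts 1/12 s, in which the tool goes at most 41.7 mm and 7.16 degrees, less where a joint would pass 70% of its speed; a pose out of reach is approached as far as the arm can. A call is refused whole if a number of a shift passes 41.7 or a number of a turn 0.125, either way. A call with a gripper value outside its range is refused whole. The fingers move at their own pace and stop on an object; the grip force is fixed at half the most. Time passes only in rows, so rows that do not move let the fingers close. It gives the time, the measured TCP pose, the force, the opening and the grip force at its end, in the units of the state.
- robot.observe(): the state, without advancing time (a new reading comes with each control period).
- robot.get_image(name): name is "scene" or "top" or "wrist"; returns a dict with "img" (480x640x3 uint8, blue, green, red), "range_z" (480x640 float32, m along the optical axis (not along the pixel's ray), 0 where there is no reading), "intrinsics" (3x3 intrinsics, pixels), "k1" (the pictures are not rectified: a ray, as slopes to the right and down, at radius r is drawn at 1 + k1 r^2 times it, then the intrinsics apply), "extrinsics" (4x4, takes a point from world to camera coordinates). Camera axes: x right, y up, looking along -z (the intrinsics and any distortion apply to the point x, -y, -z); pixel columns grow to the right and rows downward; lengths in m; the calibration is good to about 2 mm. A picture is of the moment at which its call begins.
- robot.close_job(): hands the job in; it is judged then, once.
The state is a dict: "time_s": time; "joint_pos": joint angles; "joint_vel": joint speeds; "effort": joint torques, N m; "tool_pos": TCP position; "eef_rot": TCP orientation; "ft_force": force on the tool from outside, world axes, zero at the start; "wrist_torque": the same for the moment, N m; "opening": finger opening in m; "gripper_force": force on a finger pad.
Only numpy, scipy, OpenCV 4.12 (cv2) and the standard library are available. Lean on these libraries where they do the work, as an engineer would, in place of code of your own. Each camera call takes 0.05 s, during which the arm holds its last target. There are 200 camera calls.

TASK

Two open switch boxes stand on the panel and their two covers lie on the bench: put the matching cover on the longer box where it stands, fully home, and let go of the cover. Then take hold of that closed box by its walls, lift it, and hold it level in front of the inspection camera with its cable gland pointing straight into the lens: gland mouth centred on the lens axis, about 80 mm from the glass. Leave everything else where it is, and finish while still holding the box there, steady, with its cover on.

Things in the scene. Friction and masses are not known exactly. Their poses are not given: they have to be found in the camera images.
- long_box: Longer box: grey, open-topped, outside 110 (x) by 64 (y) by 42 mm high, walls and floor 5 mm, 0.2-0.33 kg. Loose on the panel's 4 mm aluminium plate, either of two places. Origin: centre of underside, z up; +x (towards robot's left, within 0.7 rad) is the end with the black cable gland, 22 mm thick, 20 mm long, axis 21 mm up. Closed, it is 64 mm high to the handle top.
- long_box_gland (a point): Mouth of the longer box's cable gland: the centre of its outer end, at x = 75, y = 0, z = 21 mm in the longer box's frame.
- long_cover: Longer cover: grey plate 106 (x) by 60 (y) by 4 mm; upright black bar handle on its middle, 40 (x) by 18 (y) by 18 mm high. Leaning lip below, 9 mm tall, fits the box opening with 1.5 mm play, either way round. 0.07-0.12 kg. On the table, handle up, any yaw. Origin: centre of lip underside; plate top at z = 13, handle top 31 mm. Seated: origin 33 mm above the box's.
- camera: Inspection camera head: white 46 mm square housing, black lens barrel 42 mm across, clamped level to a column on a fixed stand at the robot's left, reaching 120 mm back from the lens. Fixed; place, direction and height (lens axis 0.17 to 0.23 m up) vary. Origin: centre of the lens glass; +x points out of the lens along its axis (roughly to the robot's right), z up.
- short_box: Shorter box: grey, open-topped, outside 76 (x) by 64 (y) by 42 mm high, walls and floor 5 mm, 0.2-0.33 kg. Loose on the panel's 4 mm aluminium plate, either of two places. Origin: centre of underside, z up; +x (towards robot's left, within 0.7 rad) is the end with the black cable gland, 22 mm thick, 20 mm long, axis 21 mm up. Not wanted.
- short_cover: Shorter cover: grey plate 72 (x) by 60 (y) by 4 mm; upright black bar handle on its middle, 40 (x) by 18 (y) by 18 mm high. Leaning lip below, 9 mm tall, fits the box opening with 1.5 mm play, either way round. 0.07-0.12 kg. On the table, handle up, any yaw. Origin: centre of lip underside; plate top at z = 13, handle top 31 mm. Not wanted.
- contactor: White and black contactor block 50 by 46 by 52 mm, standing loose on the mounting plate; origin centre of underside. Bystander.
- tape: Black roll of tape lying flat, 90 mm across, 19 mm high; origin centre of underside. Bystander.
- meter: Black hand-held meter lying flat, 75 by 150 by 32 mm; origin centre of underside. Bystander.
- screwdriver: Screwdriver with red handle lying on the table beyond the covers; lies along its x axis. Bystander.
Not all that is in view belongs to the job. Leave any orange look-alike of the long_box alone.

How it is judged:
On the way:
1. the longer cover sits fully home on the longer box, which still stands on the panel, and the fingers have let go of the cover (x of long_cover in the frame of long_box between -0.004 and 0.004 m and y of long_cover in the frame of long_box between -0.004 and 0.004 m and z of long_cover in the frame of long_box between 0.029 and 0.037 m and angle between the z axis of long_cover and the z axis of long_box, either way round below 0.08 rad and angle between the x axis of long_cover and the x axis of long_box, either way round below 0.12 rad and height (world z) of long_box below 0.015 m and angle between long_box's own z axis and vertical below 0.1 rad and contact force between long_cover and the fingers below 0.2 N), for 0.2 s.
At the end, for the whole second after the job is handed in: Fingers hold the box, still, clear of all else; gland towards the lens, its mouth 55-105 mm from the glass and within 20 mm of the lens axis sideways and in height; long axis within 0.2 rad of the lens axis, box within 0.17 rad of upright, cover seated within 4 mm and not held (x of long_cover in the frame of long_box between -0.004 and 0.004 m and y of long_cover in the frame of long_box between -0.004 and 0.004 m and z of long_cover in the frame of long_box between 0.029 and 0.037 m and angle between the z axis of long_cover and the z axis of long_box, either way round below 0.08 rad and angle between the x axis of long_cover and the x axis of long_box, either way round below 0.12 rad and x of long_box_gland in the frame of camera between 0.055 and 0.105 m and y of long_box_gland in the frame of camera between -0.02 and 0.02 m and z of long_box_gland in the frame of camera between -0.02 and 0.02 m and x of long_box in the frame of camera above 0.12 m and angle between the x axis of long_box and the x axis of camera, either way round below 0.2 rad and angle between long_box's own z axis and vertical below 0.17 rad and height (world z) of long_box above 0.1 m and contact force between long_box and the fingers above 2 N and contact force between long_box and camera below 0.5 N and contact force between long_cover and the fingers below 0.5 N and linear speed of long_box below 0.03 m/s); the arm keeps its last pose, push and grip.
It fails at once if the shorter box, the shorter cover or a bystander is moved more than 25 mm (distance of any of short_box, short_cover, contactor, tape, meter, screwdriver from where it was at the start of the episode above 0.025 m).
It also fails if it takes over 48 s, if anything falls off the work surface, if the arm or the gripper's body presses on something with over 40 N, if the wrist force passes 120 N, or if a joint passes its speed limit or range.

## Working session

There is one attempt and no reset: what is moved stays moved. The work goes in short steps, Python scripts to look and compute and a tool call to move; the robot and the scene stay as the last step left them, time stands still between calls to the robot, and variables do not carry over. Pictures are saved under pics/ and viewed, at most 10 in all, crops included, and the job is handed in when it is done.

Besides the shell and the picture viewer there is one more tool, called as a command line: name --argument value ..., lists and objects as JSON in quotes. play_rows: Moves the arm, as the interface text tells. Its arguments: {"type":"object","properties":{"increments":{"type":"array"}},"required":["increments"]}

```bash
ls; mkdir -p pics; python3 - <<'E'
from station import robot
import cv2, numpy as np
for n in ("scene","top"):
    d=robot.get_image(n); cv2.imwrite(f"pics/{n}0.png",d["img"]); print(n,d["intrinsics"].tolist(),d["k1"],d["extrinsics"].round(4).tolist(),(d["range_z"]>0).mean())
print(robot.observe(), robot.tip_reach)
E
```

```text
pics
scene [[582.7844633123185, 0.0, 318.85445342326426], [0.0, 582.7844633123185, 239.20542484967493], [0.0, 0.0, 1.0]] -0.012993061507706263 [[0.8078, 0.5894, 0.0083, -0.424], [-0.4257, 0.5736, 0.6998, 0.1538], [0.4077, -0.5688, 0.7143, -1.7406], [0.0, 0.0, 0.0, 1.0]] 0.9946451822916667
top [[443.0203574350369, 0.0, 319.7943674076512], [0.0, 443.0203574350369, 229.80765679355272], [0.0, 0.0, 1.0]] -0.08815679841884733 [[-0.0122, -0.9999, 0.012, -0.0262], [0.9908, -0.0104, 0.1353, -0.5862], [-0.1351, 0.0135, 0.9907, -1.4719], [0.0, 0.0, 0.0, 1.0]] 0.9961067708333333
{'time_s': 0.1, 'joint_pos': array([-1.22054244e+00,  4.94160114e-01,  1.34604231e+00,  3.24441626e-06,
        1.30251156e+00, -9.54629470e-02]), 'joint_vel': array([ 0.00053252, -0.0006766 , -0.00271686,  0.00290253, -0.00062967,
       -0.00010639]), 'effort': array([ 1.73159096e-03, -8.83591390e+01, -3.84562969e+01, -2.98321211e-04,
        5.15419466e-03, -7.63882781e-06]), 'tool_pos': array([ 0.26936338, -0.5636482 ,  0.24774468]), 'eef_rot': array([-3.06281520e+00, -6.94102077e-01,  2.18834533e-04]), 'ft_force': array([ 0.27086558,  0.54025935, -0.40704192]), 'wrist_torque': array([-0.01250808,  0.00440078,  0.02001429]), 'gripper_force': 0.0, 'opening': 0.08569692192427553} 0.017
```

View pics/top0.png

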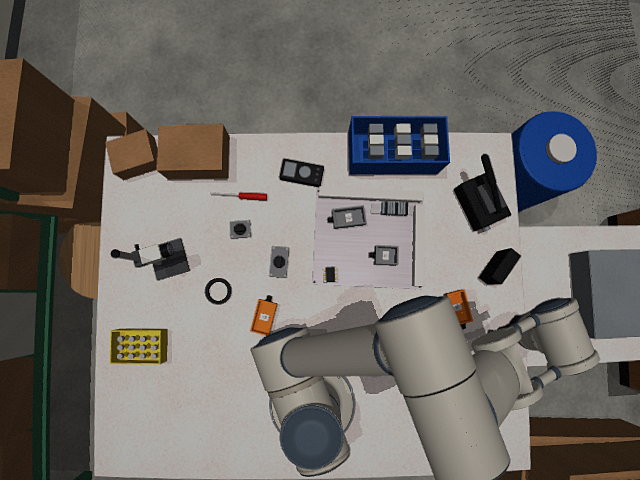

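View pics/scene0.png

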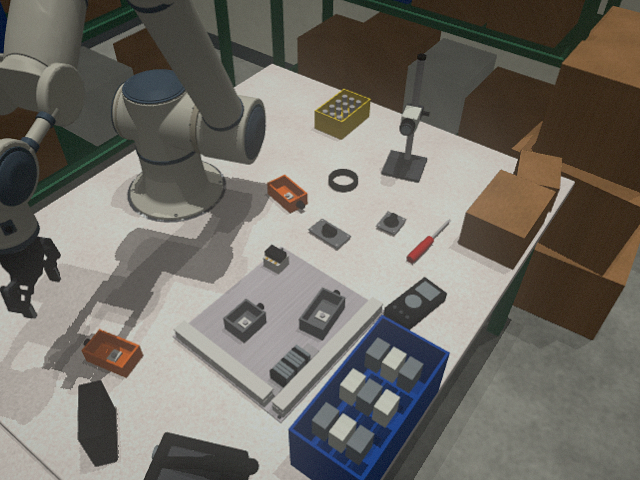

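The top view shows two grey open boxes on the panel, at about (348,217) and (384,256). The grey covers are at (280,262) and (240,229), the orange look-alikes at (264,316) and (459,307), and the camera head is near (150,255). By size, the box at (348,217) and the cover at (280,262) look like the longer pair. I'll measure them and confirm in an enlarged crop.

```bash
cat > h.py <<'E'
from station import robot
import cv2, numpy as np
from scipy.spatial.transform import Rotation as R
def grab(n,save=None):
    d=robot.get_image(n)
    if save: cv2.imwrite(f"pics/{save}.png",d["img"])
    return d
def rays(d,uv):
    """world origin and directions (unit optical depth) of pixels"""
    uv=np.asarray(uv,float).reshape(-1,1,2)
    s=cv2.undistortPoints(uv,d["intrinsics"],np.array([d["k1"],0,0,0,0.]),).reshape(-1,2)
    E=d["extrinsics"]; Rm=E[:3,:3]
    v=np.c_[s[:,0],-s[:,1],-np.ones(len(s))]
    return -Rm.T@E[:3,3], v@Rm
def onplane(d,uv,z):
    o,v=rays(d,uv); return o+v*((z-o[2])/v[:,2])[:,None]
def cloud(d,mask=None):
    rz=d["range_z"]; m=rz>0
    if mask is not None: m&=mask>0
    r,c=np.nonzero(m); o,v=rays(d,np.c_[c,r]); return o+v*rz[r,c][:,None], np.c_[c,r]
def project(d,p):
    q=np.atleast_2d(p)@d["extrinsics"][:3,:3].T+d["extrinsics"][:3,3]
    s=np.c_[q[:,0]/-q[:,2],-q[:,1]/-q[:,2]]; s*=1+d["k1"]*(s**2).sum(1,keepdims=True)
    K=d["intrinsics"]; return s*[K[0,0],K[1,1]]+K[:2,2]
def rect(p):
    """min-area rect of xy points (m): centre, long, short, yaw of long side"""
    (c,(a,b),t)=cv2.minAreaRect((p[:,:2]*1000).astype(np.float32)); t=np.radians(t)
    if a<b: a,b,t=b,a,t+np.pi/2
    return np.array(c)/1000,a,b,(t+np.pi/2)%np.pi-np.pi/2
E
python3 - <<'E'
from h import *
d=grab("top"); 
P,uv=cloud(d); Z=np.zeros(d["range_z"].shape); Z[uv[:,1],uv[:,0]]=P[:,2]
X=np.zeros((480,640,3)); X[uv[:,1],uv[:,0]]=P
for n,(u,v) in dict(lb=(348,217),sb=(384,256),lc=(280,262),sc=(240,229),table=(300,330),plate=(345,260)).items():
    w=X[v-18:v+18,u-24:u+24].reshape(-1,3)
    print(n,X[v,u].round(3),np.percentile(w[:,2],[2,10,50,90,98,100]).round(4))
    b=w[:,2].max()
lab=((Z>0.1)&(Z<0.33)).astype(np.uint8)
w=X[225:290,95:200]; m=w[...,2]>0.02
hs=w[m]; print("cam z",np.percentile(hs[:,2],[5,50,95,100]).round(3))
for z0 in np.arange(.02,.4,.02):
    k=hs[(hs[:,2]>=z0)&(hs[:,2]<z0+.02)]
    if len(k)>5: print(z0.round(2),len(k),k.min(0).round(3),k.max(0).round(3))
img=d["img"]; a=cv2.resize(img[190:290,225:425],(800,400),interpolation=cv2.INTER_CUBIC); 
cv2.imwrite("pics/c1.png",a)
s=grab("scene")["img"]; b=cv2.resize(s[40:190,370:470],(400,600),interpolation=cv2.INTER_CUBIC)
c=cv2.resize(img[225:290,95:200],(400,248),interpolation=cv2.INTER_CUBIC)
o=np.zeros((600,800,3),np.uint8);o[:,:400]=b;o[:248,400:]=c
cv2.imwrite("pics/c2.png",o)
E
```

```text
lb [ 0.632 -0.132  0.021] [-0.0022  0.0007  0.0066  0.0383  0.0489  0.0545]
sb [ 0.495 -0.254  0.018] [-0.0026  0.0002  0.0057  0.03    0.0476  0.0565]
lc [0.478 0.104 0.032] [-0.0061 -0.0036  0.002   0.0155  0.0309  0.039 ]
sc [0.592 0.241 0.034] [-0.0063 -0.0037  0.0013  0.0151  0.0301  0.0377]
table [0.274 0.028 0.306] [-0.0061 -0.0028  0.0061  0.4767  0.5343  0.5585]
plate [ 0.484 -0.119  0.011] [-0.0028 -0.      0.0044  0.0117  0.0575  0.0624]
cam z [0.174 0.205 0.359 0.364]
0.02 13 [0.455 0.428 0.02 ] [0.53  0.54  0.037]
0.04 7 [0.474 0.519 0.042] [0.481 0.527 0.059]
0.16 37 [0.457 0.425 0.162] [0.53  0.537 0.179]
0.18 215 [0.456 0.424 0.18 ] [0.529 0.545 0.2  ]
0.2 411 [0.458 0.429 0.2  ] [0.525 0.544 0.219]
0.22 22 [0.474 0.517 0.221] [0.493 0.528 0.24 ]
0.24 16 [0.474 0.519 0.243] [0.491 0.527 0.259]
0.26 16 [0.474 0.516 0.262] [0.493 0.524 0.279]
0.28 21 [0.474 0.516 0.28 ] [0.493 0.529 0.297]
0.3 21 [0.474 0.517 0.301] [0.492 0.524 0.32 ]
0.32 25 [0.474 0.517 0.32 ] [0.493 0.528 0.339]
0.34 50 [0.472 0.516 0.34 ] [0.496 0.538 0.36 ]
0.36 27 [0.474 0.514 0.36 ] [0.493 0.537 0.364]
```

View pics/c1.png

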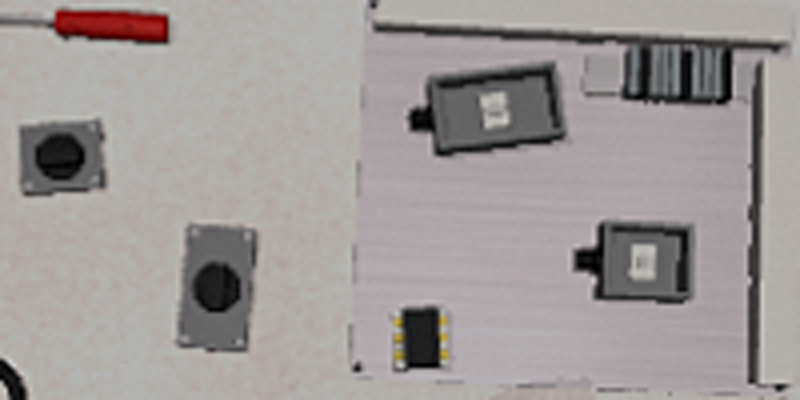

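View pics/c2.png

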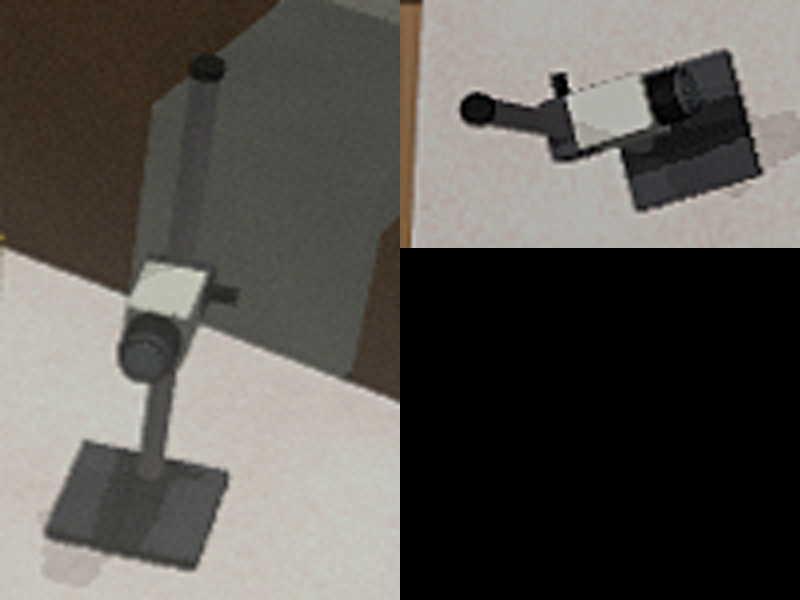

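The enlarged crop confirms it. The long box is the upper one at crop (495,110), longer than the short box at (645,260), and the long cover is at crop (217,288), longer than the short cover at (62,157). Both long pieces are grey, not orange. The camera's white housing is at crop 2 (610,105), with the lens on its right at (685,92). Next I'll measure from the top and scene views.

```bash
cat > m1.py <<'E'
from h import *
d=grab("top"); hsv=cv2.cvtColor(d["img"],cv2.COLOR_BGR2HSV)
dark=((hsv[...,2]<150)).astype(np.uint8)
n,lab,st,ce=cv2.connectedComponentsWithStats(dark)
for nm,(u,v),z in (("lb",(348,217),.046),("sb",(384,256),.046),("lc",(280,262),.013),("sc",(240,229),.013)):
    w=lab[v-10:v+10,u-12:u+12]; k=np.bincount(w[w>0]).argmax()
    m=(lab==k).astype(np.uint8)
    if nm in("lb","sb"): m=cv2.morphologyEx(m,cv2.MORPH_OPEN,np.ones((9,9)))
    r,c=np.nonzero(m); print(nm,st[k],rect(onplane(d,np.c_[c,r],z)))
# camera housing: white pixels with height
P,uv=cloud(d); h=hsv[uv[:,1],uv[:,0]]
s=(uv[:,0]>120)&(uv[:,0]<200)&(uv[:,1]>225)&(uv[:,1]<290)
H=s&(P[:,2]>.15)&(P[:,2]<.24)&(h[:,2]>140); print("white",H.sum(),np.percentile(P[H,2],[10,50,90]).round(4))
ztop=np.median(P[H,2]); q=onplane(d,uv[H],ztop); print(rect(q))
L=s&(P[:,2]>.15)&(P[:,2]<.24)&(h[:,2]<110); q=P[L]
print("dark",L.sum(),q.mean(0),q.min(0),q.max(0))
w=grab("wrist"); o=robot.observe(); T=R.from_rotvec(o["eef_rot"]).as_matrix(); E=w["extrinsics"]; c=-E[:3,:3].T@E[:3,3]
print("wrist cam in tool",(T.T@(c-o["tool_pos"])).round(4),(T.T@E[:3,:3].T).round(3).tolist(),w["intrinsics"][0,0])
E
python3 m1.py
```

```text
lb [326 205  42  25 719] (array([ 0.62835663, -0.1301189 ]), 121.3589096069336, 73.14928436279297, np.float64(-1.4632694417611036))
sb [368 245  31  21 504] (array([ 0.49499271, -0.25628149]), 82.48657989501953, 64.5351333618164, np.float64(1.5569857060139638))
lc [269 246  21  32 570] (array([0.48106512, 0.10877759]), 107.6698989868164, 63.91594696044922, np.float64(-0.08909672005887348))
sc [230 219  22  20 382] (array([0.59619489, 0.24289714]), 76.00531768798828, 63.38314437866211, np.float64(-1.4974015878783735))
white 291 [0.2029 0.2064 0.2097]
(array([0.48826154, 0.49899994]), 87.14324951171875, 52.77338409423828, np.float64(-1.2583452129590942))
dark 369 [0.49480689 0.47901409 0.19692848] [0.45621616 0.4243437  0.16067437] [0.53100371 0.54688391 0.23928373]
wrist cam in tool [ 0.0765  0.0004 -0.1247] [[0.001, 0.954, 0.3], [1.0, -0.001, -0.002], [-0.001, 0.3, -0.954]] 334.05165639124186
```

play_rows --increments '[[[25, -25, 1], [0, 0, 0], 85], [[25, -25, 1], [0, 0, 0], 85], [[25, -25, 1], [0, 0, 0], 85], [[25, -25, 1], [0, 0, 0], 85], [[25, -25, 1], [0, 0, 0], 85], [[25, -25, 1], [0, 0, 0], 85], [[25, -25, 1], [0, 0, 0], 85], [[25, -25, 1], [0, 0, 0], 85], [[25, -25, 1], [0, 0, 0], 85], [[25, -25, 1], [0, 0, 0], 85], [[25, -25, 1], [0, 0, 0], 85], [[25, -25, 1], [0, 0, 0], 85]]'

```text
time_s: 1.3
tool_pos: [0.411, -0.1623, 0.2364]
eef_rot: [3.064, 0.694, 0.0]
ft_force: [0.8, -0.6, -0.2]
opening: 0.0853
gripper_force: 0.0
```

play_rows --increments '[[[25, -25, 2], [0, 0, 0], 85], [[25, -25, 2], [0, 0, 0], 85], [[25, -25, 2], [0, 0, 0], 85], [[25, -25, 2], [0, 0, 0], 85], [[25, -25, 2], [0, 0, 0], 85], [[25, -25, 2], [0, 0, 0], 85], [[25, -25, 2], [0, 0, 0], 85], [[20, -25, 2], [0, 0, 0], 85], [[0, 0, 0], [0, 0, 0.12], 85], [[0, 0, 0], [0, 0, 0.12], 85], [[0, 0, 0], [0, 0, 0.12], 85], [[0, 0, 0], [0, 0, 0.12], 85]]'

```text
time_s: 2.3
tool_pos: [0.5005, 0.101, 0.2202]
eef_rot: [3.141, -0.062, -0.0]
ft_force: [0.6, 0.2, 0.4]
opening: 0.0852
gripper_force: 0.0
```

```bash
python3 - <<'E'
from h import *
d=grab("wrist","w1"); o=robot.observe(); print(o["tool_pos"],o["eef_rot"],o["joint_pos"].round(2),o["ft_force"])
print(project(d,[[.481,.109,.013],[.628,-.13,.046]]))
E
```

```text
[0.5005024  0.10083413 0.22025472] [ 3.14061603e+00 -7.81996083e-02 -6.46202947e-05] [0.08 0.37 1.66 0.   1.11 1.7 ] [-0.09922201  0.64193821 -0.74239427]
[[313.0140397  235.20573165]
 [590.10028255  67.16323453]]
```

View pics/w1.png

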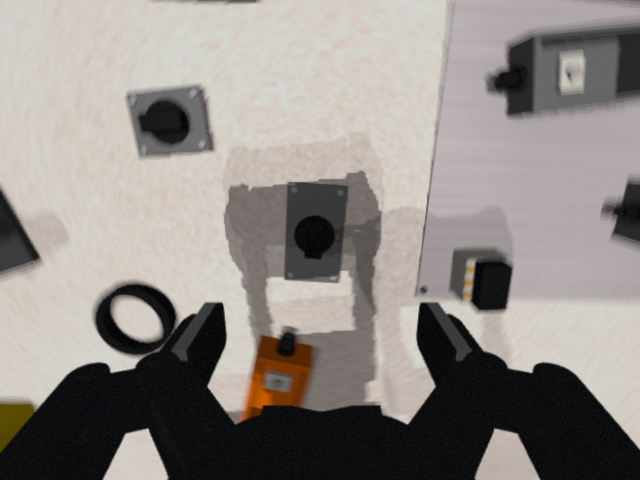

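Wrist view: the long cover's plate spans about (286–347, 182–282). Its round black knob is at (314,234), with a bar running along the cover's length. The short cover is at (170,121), and the long box is partly in view at upper right. I'll measure plate edges, knob shape and heights next.

```bash
cat > m2.py <<'E'
from h import *
d=grab("wrist"); P,uv=cloud(d); 
s=(abs(uv[:,0]-316)<50)&(abs(uv[:,1]-234)<65); p=P[s]; q=uv[s]
tz=np.median(P[(abs(uv[:,0]-230)<20)&(abs(uv[:,1]-120)<20)][:,2]); print("table z",tz)
pl=(p[:,2]-tz>.007); print("plate z",np.median(p[pl&(p[:,2]-tz<.02)][:,2])-tz, rect(onplane(d,q[pl&(p[:,2]-tz<.02)],.013)))
hist,ed=np.histogram(p[:,2]-tz,bins=np.arange(-.01,.05,.002)); print(list(zip((ed[:-1]*1000).round(),hist)))
for lo,hi in((.016,.024),(.025,.04)):
    k=(p[:,2]-tz>lo)&(p[:,2]-tz<hi); print(lo,k.sum(),rect(p[k]),p[k].mean(0))
# intensity edge based plate
hsv=cv2.cvtColor(d["img"],cv2.COLOR_BGR2HSV)
c=cv2.resize(d["img"][170:295,270:365],(456,600),interpolation=cv2.INTER_CUBIC); cv2.imwrite("pics/w1c.png",c)
E
python3 m2.py
```

```text
table z -0.000881666022223393
plate z 0.01308209288740958 (array([0.48149643, 0.10714967]), 105.50386047363281, 59.56618118286133, np.float64(-0.08999567008482945))
[(np.float64(-10.0), np.int64(0)), (np.float64(-8.0), np.int64(0)), (np.float64(-6.0), np.int64(0)), (np.float64(-4.0), np.int64(25)), (np.float64(-2.0), np.int64(3434)), (np.float64(0.0), np.int64(3616)), (np.float64(2.0), np.int64(22)), (np.float64(4.0), np.int64(0)), (np.float64(6.0), np.int64(0)), (np.float64(8.0), np.int64(1)), (np.float64(10.0), np.int64(414)), (np.float64(12.0), np.int64(3612)), (np.float64(14.0), np.int64(814)), (np.float64(16.0), np.int64(50)), (np.float64(18.0), np.int64(6)), (np.float64(20.0), np.int64(10)), (np.float64(22.0), np.int64(9)), (np.float64(24.0), np.int64(9)), (np.float64(26.0), np.int64(9)), (np.float64(28.0), np.int64(99)), (np.float64(30.0), np.int64(548)), (np.float64(32.0), np.int64(48)), (np.float64(34.0), np.int64(0)), (np.float64(36.0), np.int64(0)), (np.float64(38.0), np.int64(0)), (np.float64(40.0), np.int64(0)), (np.float64(42.0), np.int64(0)), (np.float64(44.0), np.int64(0)), (np.float64(46.0), np.int64(0))]
0.016 75 (array([0.48362949, 0.10733656]), 41.25091552734375, 35.78063201904297, np.float64(-1.5276741436246568)) [0.49070407 0.10545478 0.01719138]
0.025 706 (array([0.48135461, 0.10720811]), 39.400753021240234, 17.916616439819336, np.float64(-0.090267578832127)) [0.48223638 0.10711659 0.02990126]
```

View pics/w1c.png

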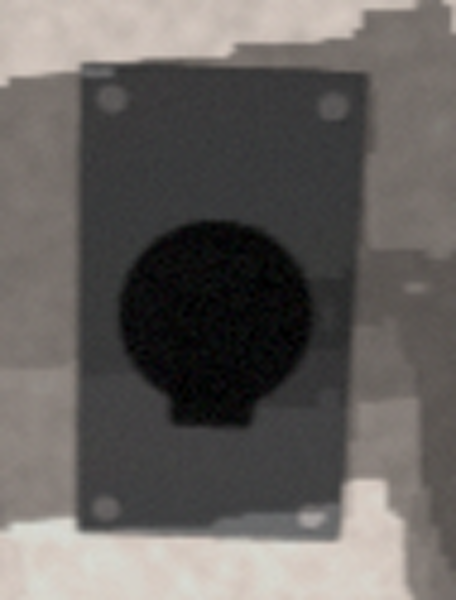

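The bar handle is 39.4 × 17.9 mm, yaw −0.090, and concentric with the plate. The plate top is at 13 mm and the handle top at about 31 mm. Before I reach for it, I'll view the box from above the same way.

play_rows --increments '[[[20, 28, 0], [0, 0, 0], 85], [[20, 28, 0], [0, 0, 0], 85], [[20, 28, 0], [0, 0, 0], 85], [[20, 28, 0], [0, 0, 0], 85], [[20, 28, 0], [0, 0, 0], 85], [[20, 28, 0], [0, 0, 0], 85], [[20, 28, 0], [0, 0, 0], 85], [[20, 28, 0], [0, 0, 0], 85], [[0, 0, 0], [0, 0, 0], 85], [[0, 0, 0], [0, 0, 0], 85], [[0, 0, 0], [0, 0, 0], 85]]'

```text
time_s: 3.32
tool_pos: [0.6523, -0.1285, 0.2199]
eef_rot: [-3.141, 0.05, 0.001]
ft_force: [-0.7, 0.5, -0.5]
opening: 0.0853
gripper_force: 0.0
```

```bash
cat > m3.py <<'E'
from h import *
import sys
d=grab("wrist","w2"); o=robot.observe(); print(o["tool_pos"],o["eef_rot"])
P,uv=cloud(d)
near=(np.hypot(P[:,0]-.628,P[:,1]+.13)<.1)
tz=np.median(P[near&(abs(P[:,2]-.004)<.006)][:,2]); print("plate z",tz)
rim=near&(abs(P[:,2]-.046)<.004); print("rim z",np.median(P[rim,2]),rim.sum())
m=np.zeros((480,640),np.uint8); m[uv[rim,1],uv[rim,0]]=1
n,lab,st,ce=cv2.connectedComponentsWithStats(m); k=1+st[1:,4].argmax(); print(st[k])
r,c=np.nonzero(lab==k); z=np.median(P[rim,2]); print("rim depth",rect(P[rim&(lab[uv[:,1],uv[:,0]]==k)]),"rim ray",rect(onplane(d,np.c_[c,r],.046)))
fl=near&(abs(P[:,2]-.009)<.003)
g=near&(abs(P[:,2]-.034)<.008)&(P[:,1]>-.07); print("gland",g.sum(),P[g].mean(0) if g.any() else 0, P[g].max(0) if g.any() else 0)
E
python3 m3.py
```

```text
[ 0.65223605 -0.12801629  0.22016096] [-3.14082918e+00  4.95990992e-02  1.05236630e-03]
plate z 0.0033579986913279125
rim z 0.045029915234228834 2025
[ 264  203  124   81 2025]
rim depth (array([ 0.632396  , -0.13481238]), 109.44462585449219, 64.92988586425781, np.float64(-1.4574948596352142)) rim ray (array([ 0.63310242, -0.13482175]), 108.87897491455078, 64.81562805175781, np.float64(-1.4576554981832164))
gland 156 [ 0.63239589 -0.06584313  0.03171861] [ 0.70747528 -0.06109417  0.04035041]
```

View pics/w2.png

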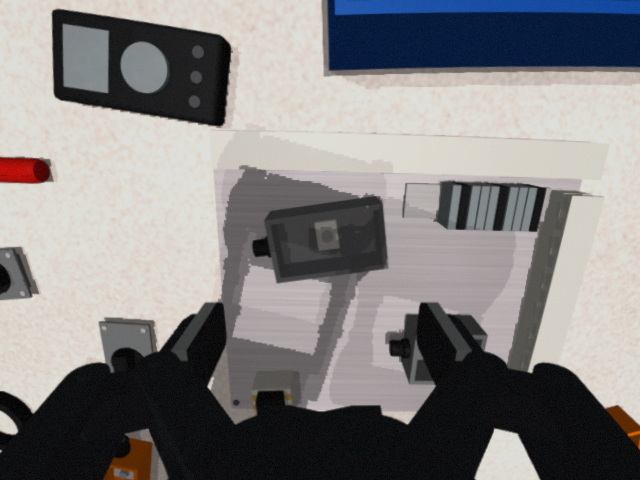

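The wrist view shows the long box whole, at (325,238), with the gland at (262,246) on the left. The short box is partly hidden at (445,345). The back rail edge is at row ~170 and the DIN block at (495,205). Next I'll check finger clearance to the rail and work out the grasp move.

```bash
cat >> h.py <<'E'
def go(pos,yaw=None,o=None):
    """tool-axes turn about z (done first), then shift mm, from measured pose; also tilt correction"""
    o=o or robot.observe(); T=R.from_rotvec(o["eef_rot"]).as_matrix()
    x=T[:,0]; phi=np.arctan2(x[1],x[0]); tgt=phi if yaw is None else yaw
    G=np.array([[np.cos(tgt),np.sin(tgt),0],[np.sin(tgt),-np.cos(tgt),0],[0,0,-1]])
    print("pos",o["tool_pos"].round(4),"phi",round(phi,4),"t",o["time_s"],"turn tool",R.from_matrix(T.T@G).as_rotvec().round(4),"shift mm",(G.T@(np.array(pos)-o["tool_pos"])*1000).round(1),"shift if first",(T.T@(np.array(pos)-o["tool_pos"])*1000).round(1))
E
python3 - <<'E'
from h import *
d=grab("wrist"); P,uv=cloud(d)
s=(abs(P[:,1]+.135)<.06)&(P[:,0]>.67)&(P[:,0]<.8)
for x in np.arange(.67,.78,.01):
    k=s&(P[:,0]>=x)&(P[:,0]<x+.01); print(round(x,2),np.percentile(P[k,2],[5,50,95]).round(3))
go([.4814,.1072,.12],-.09)
E
```

```text
0.67 [0.003 0.297 0.302]
0.68 [0.002 0.003 0.004]
0.69 [0.002 0.003 0.039]
0.7 [0.038 0.039 0.04 ]
0.71 [0.038 0.039 0.04 ]
0.72 [0.038 0.039 0.04 ]
0.73 [-0.002  0.003  0.04 ]
0.74 [-0.002 -0.001  0.001]
0.75 [-0.002 -0.001  0.001]
0.76 [-0.002 -0.001  0.   ]
0.77 [-0.002 -0.001  0.   ]
pos [ 0.6523 -0.1278  0.2203] phi -0.0317 t 3.4167 turn tool [-0.0003  0.0005  0.0583] shift mm [-191.3 -218.7  100.3] shift if first [-178.2 -229.4  100.5]
```

play_rows --increments '[[[-18, -23, 10], [0, 0, 0], 45], [[-18, -23, 10], [0, 0, 0], 45], [[-18, -23, 10], [0, 0, 0], 45], [[-18, -23, 10], [0, 0, 0], 45], [[-18, -23, 10], [0, 0, 0], 45], [[-18, -23, 10], [0, 0, 0], 45], [[-18, -23, 10], [0, 0, 0], 45], [[-18, -23, 10], [0, 0, 0], 45], [[-18, -23, 10], [0, 0, 0], 45], [[-16, -22, 10], [0, 0, 0.058], 45], [[0, 0, 0], [0, 0, 0], 45], [[0, 0, 0], [0, 0, 0], 45]]'

```text
time_s: 4.42
tool_pos: [0.4812, 0.1077, 0.1203]
eef_rot: [3.138, -0.138, -0.002]
ft_force: [0.7, -0.6, 1.0]
opening: 0.0447
gripper_force: 0.0
```

```bash
python3 - <<'E'
from h import *
d=grab("wrist"); P,uv=cloud(d)
n=np.hypot(P[:,0]-.4814,P[:,1]-.1072)<.075
tz=np.median(P[n&(P[:,2]<.006)][:,2]); p=P[n]; h=p[:,2]-tz
print(tz,"plate",rect(p[(h>.008)&(h<.019)]),"bar",rect(p[(h>.026)&(h<.035)]))
go([.4814,.1072,.033],-.09)
E
```

```text
-0.0008646674181448655 plate (array([0.48050037, 0.10789752]), 106.95455932617188, 59.5043830871582, np.float64(-0.08823638586872384)) bar (array([0.48106226, 0.10756178]), 39.831077575683594, 18.009979248046875, np.float64(-0.07775737961147922))
pos [0.4824 0.107  0.1206] phi -0.0889 t 4.4667 turn tool [ 0.     -0.0004  0.0011] shift mm [-1.  -0.1 87.6] shift if first [-1.  -0.1 87.6]
```

play_rows --increments '[[[-0.5, 0, 20], [0, 0, 0], 45], [[0, 0, 20], [0, 0, 0], 45], [[0, 0, 20], [0, 0, 0], 45], [[0, 0, 15], [0, 0, 0], 45], [[0, 0, 7], [0, 0, 0], 45], [[0, 0, 5], [0, 0, 0], 45], [[0, 0, 0], [0, 0, 0], 45], [[0, 0, 0], [0, 0, 0], 10], [[0, 0, 0], [0, 0, 0], 10], [[0, 0, 0], [0, 0, 0], 10], [[0, 0, 0], [0, 0, 0], 10], [[0, 0, 0], [0, 0, 0], 10]]'

```text
time_s: 5.47
tool_pos: [0.4828, 0.1063, 0.0343]
eef_rot: [-3.138, 0.144, -0.003]
ft_force: [-0.4, -1.9, 6.4]
opening: 0.0165
gripper_force: 58.9
```

play_rows --increments '[[[0, 0, -10], [0, 0, 0], 10], [[0, 0, -20], [0, 0, 0], 10], [[0, 0, -25], [0, 0, 0], 10], [[0, 0, -25], [0, 0, 0], 10], [[0, 0, -20], [0, 0, 0], 10], [[0, 0, 0], [0, 0, 0], 10]]'

```text
time_s: 5.97
tool_pos: [0.4839, 0.1066, 0.1377]
eef_rot: [-3.137, 0.144, -0.009]
ft_force: [1.0, 0.7, -0.2]
opening: 0.0164
gripper_force: 59.1
```

```bash
python3 - <<'E'
from h import *
o=robot.observe(); print(o["opening"],o["gripper_force"],o["ft_force"]); go([.6328,-.1348,.134],1.684)
E
```

```text
0.01641847793978296 59.0610533952713 [ 1.01007326  0.65172791 -0.22420953]
pos [0.4839 0.1066 0.1377] phi -0.092 t 5.9667 turn tool [ 0.0045 -0.0053 -1.776 ] shift mm [-256.6  120.7    3.7] shift if first [170.4 226.7   4.4]
```

play_rows --increments '[[[17, 22, 0], [0, 0, 0], 10], [[17, 23, 0], [0, 0, -0.0], 10], [[17, 23, 0], [0, 0, 0], 10], [[17, 23, 0], [0, 0, 0], 10], [[17, 23, 0], [0, 0, 0], 10], [[17, 23, 0], [0, 0, 0], 10], [[17, 23, 0], [0, 0, 0], 10], [[17, 23, 0], [0, 0, 0], 10], [[17, 23, 0], [0, 0, 0], 10], [[17, 21, 0], [0, 0, 0], 10], [[0, 0, 0], [0, 0, -0.1], 10], [[0, 0, 0], [0, 0, -0.12], 10]]'

```text
time_s: 6.97
tool_pos: [0.631, -0.1368, 0.1334]
eef_rot: [3.135, 0.204, 0.001]
ft_force: [-0.2, 0.6, -1.4]
opening: 0.0165
gripper_force: 59.0
```

play_rows --increments '[[[0, 0, 0], [0, 0, -0.12], 10], [[0, 0, 0], [0, 0, -0.12], 10], [[0, 0, 0], [0, 0, -0.12], 10], [[0, 0, 0], [0, 0, -0.12], 10], [[0, 0, 0], [0, 0, -0.12], 10], [[0, 0, 0], [0, 0, -0.12], 10], [[0, 0, 0], [0, 0, -0.12], 10], [[0, 0, 0], [0, 0, -0.12], 10], [[0, 0, 0], [0, 0, -0.12], 10], [[0, 0, 0], [0, 0, -0.12], 10], [[0, 0, 0], [0, 0, -0.12], 10], [[0, 0, 0], [0, 0, -0.12], 10]]'

```text
time_s: 7.97
tool_pos: [0.6303, -0.1352, 0.1336]
eef_rot: [-2.218, -2.225, 0.0]
ft_force: [-0.1, 0.7, -1.1]
opening: 0.0165
gripper_force: 59.0
```

play_rows --increments '[[[0, 0, 0], [0, 0, -0.118], 10], [[0, 0, 0], [0, 0, 0], 10], [[0, 0, 0], [0, 0, 0], 10], [[0, 0, 0], [0, 0, 0], 10]]'

```text
time_s: 8.3
tool_pos: [0.6305, -0.1353, 0.1334]
eef_rot: [-2.095, -2.341, 0.0]
ft_force: [-0.1, 0.8, -1.6]
opening: 0.0162
gripper_force: 59.0
```

```bash
python3 - <<'E'
from h import *
d=grab("wrist","w3"); go([.6328,-.1348,.134],1.684)
P,uv=cloud(d); T=R.from_rotvec(robot.observe()["eef_rot"]).as_matrix(); p=robot.observe()["tool_pos"]
n=(np.hypot(P[:,0]-p[0],P[:,1]-p[1])<.075)
for a in np.arange(.03,.15,.005):
    k=n&(P[:,2]>=a)&(P[:,2]<a+.005)
    if k.sum()>20: print(round(a,3),k.sum(),rect(P[k]))
E
```

```text
pos [ 0.6305 -0.1353  0.1334] phi 1.6823 t 8.35 turn tool [-0.     -0.     -0.0017] shift mm [ 0.3  2.3 -0.6] shift if first [ 0.3  2.3 -0.6]
0.03 727 (array([ 0.65811053, -0.1064827 ]), 130.86721801757812, 50.719539642333984, np.float64(-0.5569934840873474))
0.035 565 (array([ 0.65890399, -0.10823256]), 130.75326538085938, 51.05638885498047, np.float64(-0.5964468840563262))
0.04 570 (array([ 0.65775702, -0.10823728]), 132.114990234375, 51.83863067626953, np.float64(-0.583893208730883))
0.045 697 (array([ 0.62720074, -0.08793614]), 63.470314025878906, 16.003862380981445, np.float64(0.11183930849744472))
0.105 429 (array([ 0.63036462, -0.13556525]), 100.86714172363281, 59.97037887573242, np.float64(-1.4582746664919028))
0.11 12946 (array([ 0.63073627, -0.13842393]), 106.67359924316406, 59.53258514404297, np.float64(-1.4579971817510735))
0.115 175 (array([ 0.62908917, -0.12174416]), 28.700891494750977, 8.092938423156738, np.float64(0.12408742769969283))
0.12 365 (array([ 0.62924506, -0.12376204]), 40.90421676635742, 12.131134033203125, np.float64(0.1111977779579798))
0.125 3082 (array([ 0.63393854, -0.13608963]), 42.31313705444336, 38.68485641479492, np.float64(-1.0154875917026467))
0.13 659 (array([ 0.62676953, -0.13563591]), 36.97361755371094, 36.949867248535156, np.float64(-0.434214966773915))
0.135 469 (array([ 0.63062817, -0.13534697]), 43.266963958740234, 22.2183780670166, np.float64(0.11519388446315726))
0.14 498 (array([ 0.63032141, -0.13474152]), 43.415924072265625, 20.946508407592773, np.float64(0.1051358573952279))
0.145 418 (array([ 0.63035907, -0.1355293 ]), 43.33622360229492, 22.420812606811523, np.float64(0.11017862782069843))
```

View pics/w3.png

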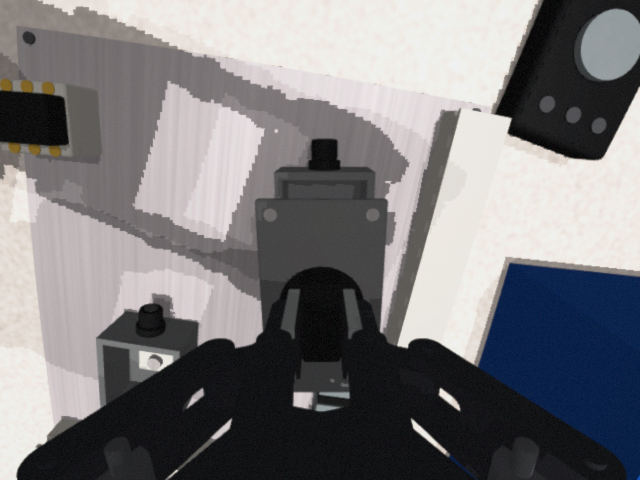

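The view shows the held cover straight above the box. Its plate front edge runs (257–387, ~200), with the box end and gland behind at (323,155). The cover needs about +3.5 mm in tool x and +2.3 mm in tool y. I'll shift, come down to just above the rim and re-measure.

play_rows --increments '[[[3.5, 2.3, 0], [0, 0, 0], 10], [[0, 0, 15], [0, 0, 0], 10], [[0, 0, 20], [0, 0, 0], 10], [[0, 0, 10], [0, 0, 0], 10], [[0, 0, 0], [0, 0, 0], 10], [[0, 0, 0], [0, 0, 0], 10], [[0, 0, 0], [0, 0, 0], 10]]'

```text
time_s: 8.93
tool_pos: [0.6329, -0.1317, 0.0891]
eef_rot: [2.09, 2.344, 0.001]
ft_force: [0.6, -1.4, -0.5]
opening: 0.016
gripper_force: 59.0
```

```bash
cat > m4.py <<'E'
from h import *
d=grab("wrist"); o=robot.observe(); T=R.from_rotvec(o["eef_rot"]).as_matrix(); p=o["tool_pos"]; print(p,o["ft_force"],o["eef_rot"])
P,uv=cloud(d); L=(P-p)@T*1000   # tool frame, mm: z down from TCP
n=(abs(L[:,0])<75)&(abs(L[:,1])<45)
zp=np.median(L[n&(L[:,2]>12)&(L[:,2]<28)&(L[:,0]>25)][:,2]); print("plate z tool",zp,"world",p[2]-zp/1000)
a=n&(abs(L[:,2]-zp)<2.5)
def mid(m,lo,hi):
    y=L[m&(L[:,0]>lo)&(L[:,0]<hi)][:,1]; return np.percentile(y,[.5,99.5]).round(2),round(np.percentile(y,[.5,99.5]).mean(),2)
print("plate",rect(L[a]), "y",mid(a,25,48),"x front",np.percentile(L[a&(abs(L[:,1])<25)][:,0],99.5))
zr=p[2]*1000-45.5
b=n&(abs(L[:,2]-zr)<2.5)&(L[:,0]>45); print("rim",b.sum(),rect(L[b]) if b.sum()>10 else "","y",mid(b,45,60),"x front",np.percentile(L[b&(abs(L[:,1])<25)][:,0],99.5),"z",p[2]*1000-np.median(L[b][:,2]))
E
python3 m4.py
```

```text
[ 0.63304921 -0.13177519  0.08926249] [ 0.33262194 -0.17742332 -0.56717751] [2.08965532e+00 2.34418676e+00 8.71421278e-04]
plate z tool 22.418307606927534 world 0.0668441816859048
plate (array([-3.03664844, -0.1475957 ]), 106791.4375, 59873.109375, np.float64(-0.0016227972102402788)) y (array([-29.53,  29.09]), np.float64(-0.22)) x front 50.089650183582805
rim 1321 (array([49.71897266, -0.99198828]), 63925.30859375, 5793.96728515625, np.float64(1.565055616749122)) y (array([-32.43,  30.66]), np.float64(-0.88)) x front 52.41211945142829 z 45.22306246411909
```

play_rows --increments '[[[0.3, -0.6, 0], [0, 0, 0], 10], [[0, 0, 3], [0, 0, 0], 10], [[0, 0, 3], [0, 0, 0], 10], [[0, 0, 2], [0, 0, 0], 10], [[0, 0, 2], [0, 0, 0], 10], [[0, 0, 2], [0, 0, 0], 10], [[0, 0, 0], [0, 0, 0], 10]]'

```text
time_s: 9.57
tool_pos: [0.6316, -0.1313, 0.0757]
eef_rot: [-2.09, -2.345, 0.0]
ft_force: [-0.2, -0.2, -0.5]
opening: 0.0163
gripper_force: 59.0
```

```bash
python3 m4.py
```

```text
[ 0.63170058 -0.13137126  0.07595259] [ 0.38904264  0.38501097 -0.76555341] [-2.08981564e+00 -2.34504126e+00  3.41223956e-04]
plate z tool 22.437474281521908 world 0.05351511746826384
plate (array([-3.08686719, -0.17633398]), 106953.34375, 59777.66015625, np.float64(-0.001974600790239478)) y (array([-29.47,  29.04]), np.float64(-0.22)) x front 50.04497462268777
rim 842 (array([49.99601953,  0.76513477]), 63820.23046875, 6676.88623046875, np.float64(-1.5203211225654343)) y (array([-31.04,  32.11]), np.float64(0.53)) x front 51.87264129458346 z 45.1575958930623
```

play_rows --increments '[[[0, 0.3, 1.5], [0, 0, 0], 10], [[0, 0, 1.5], [0, 0, 0], 10], [[0, 0, 1], [0, 0, 0], 10], [[0, 0, 0], [0, 0, 0], 10], [[0, 0, 0], [0, 0, 0], 10]]'

```text
time_s: 10.03
tool_pos: [0.6321, -0.1314, 0.0722]
eef_rot: [-2.09, -2.345, 0.0]
ft_force: [-0.5, 0.0, -1.0]
opening: 0.0166
gripper_force: 59.0
```

```bash
python3 m4.py
```

```text
[ 0.63215079 -0.131379    0.07227713] [ 0.13242127 -1.1276829  -0.76421971] [-2.09011209e+00 -2.34541002e+00 -4.16192188e-05]
plate z tool 22.386277226515936 world 0.049890856345761805
plate (array([-3.05452344, -0.04107227]), 106717.078125, 60145.70703125, np.float64(0.0007203396268780082)) y (array([-29.49,  29.16]), np.float64(-0.17)) x front 50.054547906264155
rim 873 (array([4.85320156e+01, 3.46328125e-02]), 63923.125, 7027.50830078125, np.float64(1.570343323093474)) y (array([-31.64,  31.67]), np.float64(0.02)) x front 51.97489181426369 z 45.28390456065864
```

play_rows --increments '[[[0, 0, 0.5], [0, 0, 0], 10], [[0, 0, 0.5], [0, 0, 0], 10], [[0, 0, 0], [0, 0, 0], 10]]'

```text
time_s: 10.33
tool_pos: [0.6322, -0.1314, 0.0714]
eef_rot: [2.09, 2.345, 0.0]
ft_force: [-0.3, 0.4, 1.2]
opening: 0.0163
gripper_force: 59.2
```

play_rows --increments '[[[0, 0, 0], [0, 0, 0], 30], [[0, 0, 0], [0, 0, 0], 40], [[0, 0, 0], [0, 0, 0], 50], [[0, 0, -5], [0, 0, 0], 60], [[0, 0, -20], [0, 0, 0], 74], [[0, 0, -25], [0, 0, 0], 74], [[0, 0, -25], [0, 0, 0], 74], [[0, 0, -25], [0, 0, 0], 74], [[0, 0, 0], [0, 0, 0], 74], [[0, 0, 0], [0, 0, 0], 74], [[0, 0, 0], [0, 0, 0], 74]]'

```text
time_s: 11.25
tool_pos: [0.6318, -0.1313, 0.1711]
eef_rot: [-2.09, -2.345, 0.0]
ft_force: [0.1, -0.9, -0.6]
opening: 0.0737
gripper_force: 0.0
```

```bash
cat > m5.py <<'E'
from h import *
d=grab("wrist","w4"); o=robot.observe(); T=R.from_rotvec(o["eef_rot"]).as_matrix(); p=o["tool_pos"]; print(p,o["ft_force"],o["eef_rot"],o["opening"])
P,uv=cloud(d); c=np.array([.6326,-.1347]); 
n=(np.hypot(P[:,0]-c[0],P[:,1]-c[1])<.07)
for lo,hi in((.0425,.0472),(.0478,.053),(.062,.072)):
    k=n&(P[:,2]>lo)&(P[:,2]<hi); m=np.zeros((480,640),np.uint8); m[uv[k,1],uv[k,0]]=1
    m=cv2.morphologyEx(m,cv2.MORPH_OPEN,np.ones((2,2))); kk=k&(m[uv[:,1],uv[:,0]]>0)
    print(lo,kk.sum(),np.median(P[kk,2]),rect(P[kk]))
pl=n&(P[:,2]>.0475)&(P[:,2]<.054); A=np.c_[P[pl,:2]-c,np.ones(pl.sum())]; s=np.linalg.lstsq(A,P[pl,2],rcond=None)[0]; print("plane slope",s)
go([.6326,-.1347,.1],1.684)
E
python3 m5.py
```

```text
[ 0.63162106 -0.13120941  0.17050895] [-0.69057798  0.40941561 -1.15876297] [-2.08929989e+00 -2.34454331e+00  8.22073557e-04] 0.07373699990772763
0.0425 480 0.045288813971843034 (array([ 0.63291754, -0.13477621]), 109.2472152709961, 62.703643798828125, np.float64(-1.4574237282669742))
0.0478 8009 0.04944280244823562 (array([ 0.63331012, -0.1348017 ]), 105.77967071533203, 58.835594177246094, np.float64(-1.4560968498657338))
0.062 1231 0.06724165491168857 (array([ 0.63339459, -0.13414645]), 39.53380584716797, 17.117765426635742, np.float64(-1.4592173339716288))
plane slope [ 0.0012895  -0.00211093  0.04956696]
pos [ 0.6316 -0.1312  0.1705] phi 1.6858 t 11.3 turn tool [-0.0012 -0.0005  0.0018] shift mm [-3.6  0.6 70.5] shift if first [-3.6  0.7 70.5]
```

View pics/w4.png

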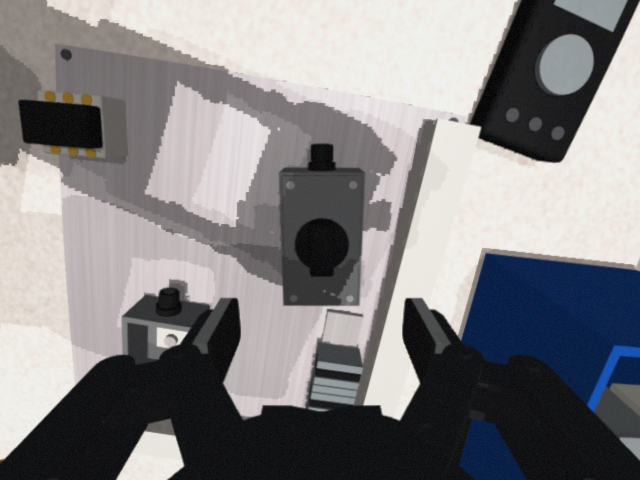

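The cover is seated: its plate is level and 4.2 mm above the rim, with centres within about 0.5 mm of each other. The fingers are clear of it. Next I'll lower around the box walls and grip.

play_rows --increments '[[[-3.6, 1.1, 20], [0, 0, 0], 76], [[0, 0, 25], [0, 0, 0], 76], [[0, 0, 25], [0, 0, 0], 76], [[0, 0, 25], [0, 0, 0], 76], [[0, 0, 20], [0, 0, 0], 76], [[0, 0, 12], [0, 0, 0], 76], [[0, 0, 10], [0, 0, 0], 76], [[0, 0, 6], [0, 0, 0], 76], [[0, 0, 0], [0, 0, 0], 76], [[0, 0, 0], [0, 0, 0], 76]]'

```text
time_s: 12.13
tool_pos: [0.634, -0.1349, 0.0288]
eef_rot: [2.09, 2.345, 0.0]
ft_force: [-0.5, -0.0, -0.3]
opening: 0.0759
gripper_force: 0.0
```

play_rows --increments '[[[0, 0, 0], [0, 0, 0], 70], [[0, 0, 0], [0, 0, 0], 66], [[0, 0, 0], [0, 0, 0], 55], [[0, 0, 0], [0, 0, 0], 50], [[0, 0, 0], [0, 0, 0], 50], [[0, 0, 0], [0, 0, 0], 50]]'

```text
time_s: 12.63
tool_pos: [0.6339, -0.135, 0.0295]
eef_rot: [2.089, 2.345, 0.001]
ft_force: [-3.2, -0.1, 8.2]
opening: 0.0632
gripper_force: 66.6
```

```bash
python3 - <<'E'
from h import *
# inspection camera pose: top view, fresh now that the arm is elsewhere, plus scene view
def fit(d,box):
    hsv=cv2.cvtColor(d["img"],cv2.COLOR_BGR2HSV); P,uv=cloud(d); h=hsv[uv[:,1],uv[:,0]]
    s=(P[:,0]>.42)&(P[:,0]<.58)&(P[:,1]>.38)&(P[:,1]<.58)&(P[:,2]>.14)&(P[:,2]<.26)
    return P[s],h[s],uv[s]
for n in("top","scene"):
    d=grab(n); P,h,uv=fit(d,None); w=(h[:,2]>125); zt=np.median(P[w,2]) if n=="top" else np.percentile(P[w,2],90)
    t=w&(abs(P[:,2]-zt)<.004); print(n,len(P),w.sum(),"ztop",zt,t.sum(),rect(P[t]),P[t].mean(0))
    a=-1.258; ax=np.array([np.cos(a),np.sin(a)]); lat=np.array([-ax[1],ax[0]])
    for nm,m in(("white",w),("dark",~w&(P[:,2]<.215))):
        if m.sum(): print(nm,"along",np.percentile(P[m,:2]@ax,[1,50,99]).round(4),"lat",np.percentile(P[m,:2]@lat,[1,50,99]).round(4),"z",np.percentile(P[m,2],[1,50,99]).round(4))
    if n=="scene":
        dk=~w; f=P[dk]; al=f[:,:2]@ax; m=al>np.percentile(al,60); print("lens pts",m.sum(),(f[m][:,:2]@lat).mean(),f[m].mean(0),np.percentile(f[m][:,2],[2,98]))
E
```

```text
top 702 302 ztop 0.20625999467085754 256 (array([0.49247421, 0.50047046]), 87.47146606445312, 44.876502990722656, np.float64(-1.2762319682359613)) [0.49621138 0.4875426  0.20645059]
white along [-0.3696 -0.3125 -0.2819] lat [0.5996 0.6215 0.6455] z [0.1942 0.2063 0.2116]
dark along [-0.3675 -0.2816 -0.249 ] lat [0.5977 0.6136 0.666 ] z [0.1656 0.1977 0.2106]
scene 684 206 ztop 0.20834832002624842 144 (array([0.49636011, 0.48465588]), 65.20232391357422, 43.95852279663086, np.float64(-1.3033679984919715)) [0.49737804 0.48234466 0.20662104]
white along [-0.3405 -0.3063 -0.251 ] lat [0.5984 0.6213 0.6433] z [0.1731 0.2056 0.2111]
dark along [-0.3632 -0.2683 -0.2425] lat [0.5997 0.6281 0.6643] z [0.1655 0.1932 0.213 ]
lens pts 191 0.6216927093748897 [0.51385624 0.43146436 0.18948   ] [0.16655426 0.20630993]
```

play_rows --increments '[[[0, 0, -4], [0, 0, 0], 50], [[0, 0, -8], [0, 0, 0], 50], [[0, 0, -14], [0, 0, 0], 50], [[0, 0, -18], [0, 0, 0], 50], [[0, 0, -20], [0, 0, 0], 50], [[0, 0, -20], [0, 0, 0], 50], [[0, 0, -20], [0, 0, 0], 50], [[0, 0, -20], [0, 0, 0], 50], [[0, 0, -18], [0, 0, 0], 50], [[0, 0, -12], [0, 0, 0], 50], [[0, 0, -5], [0, 0, 0], 50], [[0, 0, 0], [0, 0, 0], 50]]'

```text
time_s: 13.73
tool_pos: [0.634, -0.1349, 0.1885]
eef_rot: [2.089, 2.344, 0.001]
ft_force: [0.3, -0.4, -3.9]
opening: 0.063
gripper_force: 66.9
```

```bash
python3 - <<'E'
from h import *
o=robot.observe(); print(o["opening"],o["gripper_force"],o["ft_force"]); go([.5607,.2781,.1885],1.867)
# housing yaw: mean lateral of white top in slices along the axis
d=grab("top"); hsv=cv2.cvtColor(d["img"],cv2.COLOR_BGR2HSV); P,uv=cloud(d); h=hsv[uv[:,1],uv[:,0]]
s=(P[:,0]>.42)&(P[:,0]<.58)&(P[:,1]>.38)&(P[:,1]<.56)&(abs(P[:,2]-.2063)<.006)&(h[:,2]>125); P=P[s]
a=-1.27; al=P[:,:2]@[np.cos(a),np.sin(a)]; la=P[:,:2]@[-np.sin(a),np.cos(a)]
X=[];Y=[]
for t in np.arange(-.37,-.25,.008):
    k=(al>=t)&(al<t+.008)
    if k.sum()>8: X.append(t+.004);Y.append((la[k].min()+la[k].max())/2); print(round(t,3),k.sum(),la[k].min().round(4),la[k].max().round(4))
f=np.polyfit(X,Y,1); print("yaw",a+f[0],"lat at -.25",np.polyval(f,-.25))
E
```

```text
0.06299703669613124 66.91222071647644 [ 0.25498756 -0.44451589 -3.88007826]
pos [ 0.634  -0.1349  0.1885] phi 1.6858 t 13.7333 turn tool [ 0.0016  0.0008 -0.1812] shift mm [416.4  50.4  -0. ] shift if first [ 4.187e+02 -2.540e+01 -4.000e-01]
-0.354 19 0.5967 0.6381
-0.346 34 0.5973 0.6408
-0.338 34 0.5961 0.6402
-0.33 38 0.5968 0.6406
-0.322 37 0.5962 0.6412
-0.314 40 0.5971 0.6398
-0.306 34 0.5962 0.6402
-0.298 35 0.5956 0.6411
-0.29 10 0.5974 0.6386
yaw -1.2693224694169898 lat at -.25 0.6183886426297762
```

play_rows --increments '[[[12, -1, 0], [0, 0, 0], 50], [[24, -1, 0], [0, 0, 0], 50], [[30, -2, 0], [0, 0, 0], 50], [[30, -2, 0], [0, 0, 0], 50], [[30, -2, 0], [0, 0, 0], 50], [[30, -2, 0], [0, 0, 0], 50], [[30, -2, 0], [0, 0, 0], 50], [[30, -2, 0], [0, 0, 0], 50], [[30, -2, 0], [0, 0, 0], 50], [[30, -2, 0], [0, 0, 0], 50], [[30, -2, 0], [0, 0, 0], 50], [[30, -2, 0], [0, 0, 0], 50]]'

```text
time_s: 14.78
tool_pos: [0.5717, 0.1981, 0.186]
eef_rot: [-2.089, -2.345, 0.003]
ft_force: [0.6, -0.6, -3.8]
opening: 0.0632
gripper_force: 66.9
```

play_rows --increments '[[[25, -1, 0], [0, 0, 0], 50], [[20, -1, 0], [0, 0, 0], 50], [[15, 0, 0], [0, 0, 0], 50], [[10, 0, 0], [0, 0, 0], 50], [[5, 0, 0], [0, 0, 0], 50], [[0, 0, 0], [0, 0, -0.06], 50], [[0, 0, 0], [0, 0, -0.066], 50], [[0, 0, 0], [0, 0, -0.06], 50], [[0, 0, 0], [0, 0, 0], 50], [[0, 0, 0], [0, 0, 0], 50], [[0, 0, 0], [0, 0, 0], 50]]'

```text
time_s: 15.7
tool_pos: [0.5628, 0.2702, 0.1872]
eef_rot: [-1.867, -2.527, 0.0]
ft_force: [0.8, -0.1, -3.0]
opening: 0.0631
gripper_force: 66.9
```

```bash
cat > m6.py <<'E'
from h import *
o=robot.observe(); print(o["opening"],o["gripper_force"],o["ft_force"]); go([.5619,.2758,.1885],1.872)
d=grab("wrist","w5"); T=R.from_rotvec(o["eef_rot"]).as_matrix(); P,uv=cloud(d); L=(P-o["tool_pos"])@T*1000
k=(abs(L[:,0])<60)&(abs(L[:,1])<45); 
for a in np.arange(-40,12,2):
    m=k&(L[:,2]>=a)&(L[:,2]<a+2)&(L[:,0]>15)
    if m.sum()>150: print(a,m.sum(),L[m].min(0).round(1),L[m].max(0).round(1))
# inspection camera seen by wrist: cam-facing points beyond the gland
q=P[(L[:,0]>120)&(L[:,0]<260)&(abs(L[:,1])<40)&(P[:,2]>.15)&(P[:,2]<.25)]; print("cam pts",len(q),q.min(0).round(3) if len(q) else"",q.max(0).round(3) if len(q) else "")
g=k|((L[:,0]<85)&(L[:,0]>57)&(abs(L[:,1])<15)); m=g&(L[:,0]>57)&(abs(L[:,2])<25)&(abs(L[:,1])<15); print("gland tool",m.sum(),np.percentile(L[m],[1,50,99],axis=0).round(1) if m.any() else "")
s=grab("scene"); i=s["img"]; c=project(s,[[.54,.35,.19]])[0].astype(int); w=i[max(0,c[1]-75):c[1]+75,c[0]-100:c[0]+100]; a=cv2.resize(w,(400,300),interpolation=cv2.INTER_CUBIC)
b=cv2.resize(d["img"],(400,300)); cv2.imwrite("pics/f1.png",np.hstack([a,b]))
# top view: gland centre and lens
t=grab("top"); P,uv=cloud(t); k=(P[:,0]>.45)&(P[:,0]<.65)&(P[:,1]>.2)&(P[:,1]<.45)&(P[:,2]>.14)&(P[:,2]<.24)
print("top pts",k.sum(),P[k].min(0),P[k].max(0))
E
python3 m6.py
```

```text
0.0630895944896859 66.87937617301941 [ 0.79829341 -0.06716328 -2.96176107]
pos [0.5628 0.2702 0.1872] phi 1.869 t 15.7 turn tool [-0.0002  0.0001 -0.003 ] shift mm [ 5.6  0.8 -1.3] shift if first [ 5.6  0.8 -1.3]
-40 190 [ 15.   -7.8 -39.3] [ 20.    7.9 -38. ]
-38 711 [ 15.   -8.8 -38. ] [ 20.8   8.7 -36. ]
-36 237 [ 15.5  -8.9 -36. ] [ 20.9   8.8 -34. ]
-34 186 [ 17.6  -8.7 -34. ] [ 20.7   8.9 -32. ]
-32 174 [ 17.9  -8.8 -32. ] [ 20.8   8.8 -30. ]
-30 162 [ 17.9  -8.8 -30. ] [ 20.8   8.3 -28. ]
-28 162 [ 17.7  -8.9 -28. ] [ 20.9   8.8 -26. ]
-26 152 [ 17.6  -8.7 -26. ] [ 20.6   8.9 -24. ]
-24 235 [ 15. -21. -24.] [ 52.3  15.3 -22. ]
-22 6082 [ 15.  -29.5 -22. ] [ 53.2  29.2 -20. ]
-20 11787 [ 15. -30. -20.] [ 55.3  29.8 -18. ]
-18 947 [ 15.1 -32.1 -18. ] [ 55.8  31.7 -16. ]
-16 1821 [ 15.1 -32.5 -16. ] [ 56.  32. -14.]
-14 205 [ 51.7 -32.  -14. ] [ 56.1  31.7 -12. ]
-12 204 [ 55.4 -32.2 -12. ] [ 56.   31.3 -10. ]
-10 171 [ 55.4 -32.2 -10. ] [55.9 31.6 -8. ]
-8 237 [ 55.3 -32.   -8. ] [59.8 31.3 -6. ]
-6 479 [ 55.4 -32.1  -6. ] [60.  31.8 -4. ]
-4 271 [ 55.4 -31.8  -4. ] [60.  31.2 -2. ]
-2 206 [ 55.4 -32.   -2. ] [59.9 31.5 -0. ]
cam pts 0  
gland tool 2667 [[ 57.2 -10.   -6.3]
 [ 66.1  -0.3  -2.5]
 [ 75.7   9.4   5.5]]
top pts 395 [0.48642228 0.2081862  0.1591126 ] [0.60935609 0.44975314 0.2381316 ]
```

View pics/f1.png

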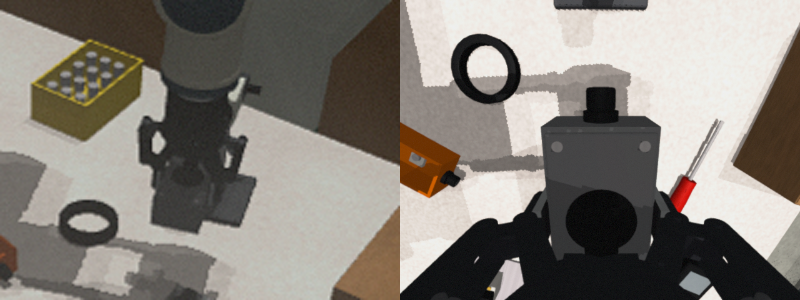

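The box is held level with the cover on. The gland mouth is about 85 mm from the glass, under 1 mm off-axis sideways and about 1 mm low. One small final nudge, let it settle, then hand in.

play_rows --increments '[[[2, 0, -0.5], [0, 0, 0], 50], [[2, 0, -0.5], [0, 0, 0], 50], [[1, 0, 0], [0, 0, 0], 50], [[0, 0, 0], [0, 0, 0], 50], [[0, 0, 0], [0, 0, 0], 50], [[0, 0, 0], [0, 0, 0], 50], [[0, 0, 0], [0, 0, 0], 50], [[0, 0, 0], [0, 0, 0], 50], [[0, 0, 0], [0, 0, 0], 50]]'

```text
time_s: 16.6
tool_pos: [0.5612, 0.2754, 0.1883]
eef_rot: [-1.863, -2.529, 0.0]
ft_force: [0.5, -0.2, -3.5]
opening: 0.0631
gripper_force: 66.9
```

```bash
python3 - <<'E'
from h import *
o=robot.observe(); print(o["tool_pos"],o["gripper_force"],abs(o["joint_vel"]).max(),o["ft_force"]); print(robot.close_job())
E
```

```text
[0.56117632 0.27542785 0.18826958] 66.88060641288757 0.001760107500313356 [ 0.4983453  -0.16839109 -3.47038349]
the job is handed in; nothing more can be done
None
```

Job handed in at about 16.6 s: the long cover is seated on the long box, and the arm holds the closed box level and steady with its gland on the lens axis, about 80 mm from the glass by my measurements. The hand-in returned no verdict.

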